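Set the shaker's speed selector by fingertip and start it

TASK

Start the bench shaker at speed five: with a fingertip, push the pointer of its click-stop speed selector clockwise from where it stands until it clicks into the fifth bar mark after the round off mark, without running past it, and only then press the start button beside it all the way down and let it come up again. Only push and press: do not pinch the pointer, and leave the petri dish, the specimen cup and the cover glass box standing where they are.

Things in the scene. Friction and masses are not known exactly. Their poses are not given: they have to be found in the camera images.
- shaker: White bench shaker fixed to the worktop, 230 (x) x 250 (y) mm, flat deck 55 mm above the worktop. Origin: centre of its underside; z up; its front faces its own -x (towards the robot, yaw up to 0.3 rad either way), +y is its left. Front half: panel with selector (left) and button (right). Back half: a low fixed steel tray at own x 18 to 110, y -106 to 106 mm, rim 71 mm above the worktop.
- dial_axis (a point): Point on the selector's vertical turning axis at deck height, at own (-60, +45) mm of the shaker; axes as the shaker's. A spring ball inside gives the clicks: about 0.11 N m (3 N at the pointer's end) to leave a stop, falling to nothing half way to the next; past half way it snaps on by itself into the next stop and stays there. Marks: flat on the deck, 47 to 59 mm from the axis.
- dial (a joint): Selector angle in rad, 0 at the round off mark, growing clockwise seen from above; hard stops at 0 and 3.665. Click stops every 0.5236 rad (30 deg): bar mark n at 0.5236 n, n = 1 to 7, so speed five is 2.618. Starts at stop 0, 1 or 2. In the shaker's frame the pointer's direction is 1.8326 minus this value, counter-clockwise from own +x.
- pointer (a point): Top of pointer, 34 mm out from the axis, 40.5 mm above the deck; x outward along the pointer, y to its trailing (counter-clockwise) side, z up. Pointer: black upright bar, white line on top, 18 mm wide, from 18 mm behind to 42 mm ahead of the axis, upright sides 8.5 to 40.5 mm above the deck, on a black disc 68 mm across, 8.5 mm high. dial_c10, dial_c11: its trailing, leading half.
- start (a joint): Start button travel in m: 0 up, 0.006 fully down; a spring brings it up again; about 4 N to press it fully down.
- start_top (a point): Centre of the top of the start button, a grey round push button 28 mm across, its top 22 mm above the deck, in a flat black housing 44 mm across and 12 mm high, at own (-60, -80) mm of the shaker; pressed straight down.
- dish: Petri dish, 60 mm across, 14 mm high, loose on the shaker's tray; origin at the centre of its underside. Leave alone.
- cup: Specimen cup with a ribbed lid, 54 mm across, 60 mm high, loose on the worktop right of the shaker; origin at the centre of its underside. Leave alone.
- glass_box: Small cardboard box of cover glasses, 48 x 74 x 49 mm, loose on the worktop left of the shaker; origin at the centre of its underside. Leave alone.

How it is judged:
By the outcome, as a careful person would: the job done as asked, in the order asked, and still so for the second after the job is handed in, with the robot touching nothing.
It also fails if it takes over 64 s, if anything falls off the work surface, if the arm or the gripper's body presses on something with over 40 N, if the wrist force passes 120 N, or if a joint passes its speed limit or range.

ROBOT

A 6-joint arm with a two-finger parallel gripper is mounted at the origin on a cart in front of the work surface, level with it; the furniture and walls round the work are solid. World frame = base frame: x ahead of the robot, y to its left, z up, the work surface at z = 0. Lengths are in m, angles in rad, forces in N, time in s.
With the tool pointing down it reaches from about 0.375 to 0.975 m from the base axis. Payload 3.8 kg.
Tool frame: the origin (TCP) lies at the very end of the fingers, on their centre line; the grasp point (between the pads) lies 19 mm behind it; z points along the fingers, y is the line along which they close (so a half turn about z gives the same grasp; the last joint's range is limited). The gripper opens to 85 mm and grips with 20 to 120 N. Pads are 22 mm wide; open, the fingers measure 114 mm over their backs; the gripper's body (76 mm by 85 mm) begins 54 mm behind the grasp point. The pads swing forward as they close: fully open they stand 13 mm farther back than shut.
Start: joints at [-1.368, 0.264, 1.604, -0, 1.274, -0.037], TCP at [0.16, -0.656, 0.231] pointing down, gripper open.
Joint ranges: [-2.63, 2.63], [-0.94, 2.18], [0.31, 2.57], [-1.31, 4.45], [0, 2.66], [-2.55, 2.55]. Speed limits (rad/s): [2.57, 2.57, 3.14, 3.14, 3.14, 3.14].

INTERFACE

Orientations are given as a rotation vector (axis times angle).
In Python, from workcell import monitor, viewer, job gives the robot as it stands. The module is installed in compiled form; this text tells all that it offers.
- The arm moves only by the tool step_arm, never from a script. Its argument "series" is one flat list of numbers, 4 for each row, row after row: the shift along the tool's x, y, z in m, then the turn about the tool's z in rad. A call has 1 to 8 rows; each row is the pose to reach, as a shift and turn from the pose commanded when the call began, along the tool's axes at that moment; what a row does not reach only later rows make up. A row lasts 1/8 s, in which the tool goes at most 62.5 mm and 10.7 degrees, less where a joint would pass 70% of its speed; a pose out of reach is approached as far as the arm can. A call with a gripper value outside its range is refused whole. "gripper" is the opening, from 0 (shut) to 1 (fully open), set as the call begins (left out, the last holds). The fingers move at their own pace and stop on an object; "newtons" is the grip in N (left out, the last holds). Time passes only in rows, so rows that repeat a pose let the fingers close. It gives the time, the measured TCP pose, the force, the opening and the grip force at its end, in the units of the state.
- monitor.read_state(): the state, without advancing time (a new reading comes with each control period).
- viewer.read_camera(name): name is "side" or "top" or "wrist"; returns a dict with "image" (384x512x3 uint8, red, green, blue), "intrinsics" (3x3 intrinsics, pixels), "distortion" ([k1, k2, p1, p2, k3] as OpenCV has them; the pictures are not rectified), "T" (4x4, takes a point from camera to world coordinates); the wrist camera has in their place "hand_eye" (4x4, takes a point from camera to tool coordinates, whose origin is the TCP and whose axes are the flange's). Camera axes: x right, y up, looking along -z (the intrinsics and any distortion apply to the point x, -y, -z); pixel columns grow to the right and rows downward; lengths in m; the calibration is good to about 2 mm. A picture is of the moment at which its call begins: read the wrist's pose just before it. There is no depth.
- job.finish_job(): hands the job in; it is judged then, once.
Trained networks look in a picture, given as the dict that the camera call returned (one of the last four; its "shot" number tells which), for a name from the list of things; names that differ only in an ending like _2 or _b are one class to them, and where a whole thing is asked for, a point or a joint stands for the part that bears it (a point fixed in the world has none). Each returns a list of dicts, best first, with "score" (0 to 1); they miss things now and then, are a little off and sometimes report something else, mostly with a low value. They report only what shows in the picture. A call takes as long as a camera call.
- viewer.boxes_of(picture, label): "extent" ([centre column, centre row, width, height] in pixels, round what is visible of it).
- viewer.spot_point(picture, label): "point" ([column, row] in pixels: a listed point, or the origin of a listed thing).
The state is a dict: "time": time; "q": joint angles; "joint_vel": joint speeds; "joint_torque": joint torques, N m; "tool_pos": TCP position; "tcp_rot": TCP orientation; "wrist_force": force on the tool from outside, world axes, zero at the start; "torque": the same for the moment, N m; "width": opening from 0.0 (shut) to 1.0 (fully open); "grip_force": force on a finger pad.
Only numpy, scipy, OpenCV 4.12 (cv2) and the standard library are available. Lean on these libraries where they do the work, as an engineer would, in place of code of your own. Each camera call takes 0.05 s, during which the arm holds its last target. There are 200 camera calls.

## Working session

There is one attempt and no reset: what is moved stays moved. The work goes in short steps, Python scripts to look and compute and a tool call to move; the robot and the scene stay as the last step left them, time stands still between calls to the robot, and variables do not carry over. Pictures are saved under pics/ and viewed, at most 10 in all, crops included, and the job is handed in when it is done.

Besides the shell and the picture viewer there is one more tool, called after "Request:" in YAML: its name, and indented under it one key for each argument. step_arm: Moves the arm, as the interface text tells. Its arguments: {"type":"object","properties":{"series":{"type":"array"},"gripper":{"type":"number"},"newtons":{"type":"number"}},"required":["series"]}

```bash
mkdir -p pics; cat > h.py <<'E'
import numpy as np, cv2
from scipy.spatial.transform import Rotation as R
from workcell import monitor, viewer, job
def look(name, fn=None):
    s=monitor.read_state(); p=viewer.read_camera(name)
    if name=="wrist":
        T=np.eye(4);T[:3,:3]=R.from_rotvec(s["tcp_rot"]).as_matrix();T[:3,3]=s["tool_pos"];p["W"]=T@np.array(p["hand_eye"])
    else: p["W"]=np.array(p["T"])
    if fn: cv2.imwrite("pics/"+fn,np.array(p["image"])[:,:,::-1])
    return p
def toz(p,px,z):
    u=cv2.undistortPoints(np.array([[px]],float),np.array(p["intrinsics"]),np.array(p["distortion"]))[0,0]
    d=p["W"][:3,:3]@np.array([u[0],-u[1],-1]);o=p["W"][:3,3]
    return o+d*(z-o[2])/d[2]
def proj(p,P):
    c=np.linalg.inv(p["W"])@np.r_[P,1]
    return cv2.projectPoints(np.array([[c[0],-c[1],-c[2]]]),np.zeros(3),np.zeros(3),np.array(p["intrinsics"]),np.array(p["distortion"]))[0][0,0]
E
python3 - <<'E'
from h import *
print(monitor.read_state())
Z=dict(shaker=0,dial_axis=.055,pointer=.0955,start_top=.077,dish=.06,cup=0,glass_box=0)
for c in("top","side"):
    p=look(c,c+".png");print(c,p["W"][:3,3])
    for n,z in Z.items():
        for r in viewer.spot_point(p,n)[:2]: print(n,round(r["score"],2),np.round(r["point"]),np.round(toz(p,r["point"],z),4))
E
```

```text
{'time': 0.0, 'q': array([-1.36789864e+00,  2.64746395e-01,  1.60542009e+00,  7.40578104e-06,
        1.27369655e+00, -3.68866904e-02]), 'joint_vel': array([ 0.00046229, -0.00122121,  0.00030381,  0.00156297, -0.00217982,
        0.00314352]), 'joint_torque': array([-5.89705032e-04, -5.15106690e+01, -3.67316544e+01, -1.95087337e-04,
        1.30297575e-02, -3.12131760e-05]), 'tool_pos': array([ 0.16016533, -0.65494714,  0.2299417 ]), 'tcp_rot': array([-3.11679434e+00, -3.75476652e-01,  2.84397137e-04]), 'wrist_force': array([-0.54053992, -0.52118128, -0.3130275 ]), 'torque': array([ 0.02034981, -0.03644092,  0.0077248 ]), 'grip_force': 0.0, 'width': 0.9973563165257926}
top [0.43680028 0.06217421 0.93417629]
shaker 0.74 [290. 193.] [ 0.5458 -0.0459  0.    ]
dial_axis 0.87 [278. 209.] [ 0.4985 -0.0082  0.055 ]
pointer 0.56 [265. 213.] [0.4855 0.0268 0.0955]
dish 0.69 [278. 163.] [ 0.6152 -0.0086  0.06  ]
cup 0.71 [358. 190.] [ 0.5546 -0.2319  0.    ]
side [0.20615928 0.62843053 0.58546802]
shaker 0.79 [279. 194.] [ 0.5544 -0.0551  0.    ]
dial_axis 0.91 [295. 194.] [ 0.4893 -0.0095  0.055 ]
pointer 0.72 [293. 189.] [0.4797 0.0239 0.0955]
start_top 0.59 [316. 160.] [ 0.4947 -0.1407  0.077 ]
dish 0.6 [251. 176.] [ 0.6146 -0.0176  0.06  ]
cup 0.62 [310. 168.] [ 0.5374 -0.2124  0.    ]
glass_box 0.76 [254. 248.] [0.5109 0.1427 0.    ]
glass_box 0.54 [292. 186.] [ 0.5395 -0.1047  0.    ]
```

```bash
python3 - <<'E'
import cv2
a=cv2.imread("pics/top.png")[110:270,180:400];cv2.imwrite("pics/topc.png",cv2.resize(a,None,fx=3.6,fy=3.6,interpolation=2))
from h import *
s=monitor.read_state();M=R.from_rotvec(s["tcp_rot"]).as_matrix()
print(M.T@(np.array([.44,-.04,.30])-s["tool_pos"]),M)
p=look("wrist");print(p["hand_eye"],p["intrinsics"])
E
```

```text
[ 0.41790531 -0.5316569  -0.06868652] [[ 9.71388239e-01  2.37497136e-01  2.27991249e-05]
 [ 2.37497137e-01 -9.71388238e-01 -3.78521659e-05]
 [ 1.31570208e-05  4.21838756e-05 -9.99999999e-01]]
[[ 5.87641326e-04  9.60885488e-01  2.76945362e-01  7.03624081e-02]
 [ 9.99998889e-01 -1.85323025e-04 -1.47887101e-03  3.32084891e-04]
 [-1.36970134e-03  2.76945923e-01 -9.60884530e-01 -1.41618523e-01]
 [ 0.00000000e+00  0.00000000e+00  0.00000000e+00  1.00000000e+00]] [[315.35227363   0.         257.80416951]
 [  0.         315.35227363 199.30731271]
 [  0.           0.           1.        ]]
```

View pics/topc.png

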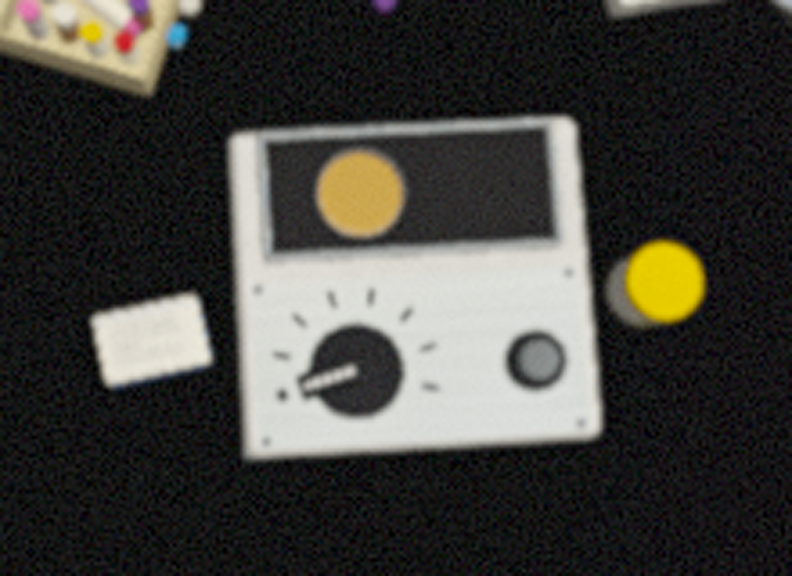

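The top picture shows the pointer at the round off mark (crop 282,394), so the selector is at stop 0. The button is at (538,358) and the shaker is yawed by about 3°. Next I'll move above it and take a close look.

Request:
step_arm:
  series: [0.06, -0.06, -0.06, 0, 0.1, -0.11, -0.06, 0, 0.15, -0.16, -0.06, 0, 0.19, -0.21, -0.06, 0, 0.23, -0.26, -0.06, 0, 0.27, -0.31, -0.06, 0, 0.31, -0.36, -0.06, 0, 0.34, -0.41, -0.06, 0]
  gripper: 0

```text
time: 1.85
tool_pos: [0.3771, -0.2188, 0.2917]
tcp_rot: [3.118, 0.375, 0.002]
wrist_force: [0.3, -0.1, 0.1]
width: -0.002
grip_force: 0.0
```

Request:
step_arm:
  series: [0.04, -0.04, 0, -0.18, 0.07, -0.08, 0, -0.36, 0.09, -0.12, 0, -0.54, 0.09, -0.12, 0, -0.72, 0.09, -0.12, 0, -0.9, 0.09, -0.12, 0, -1.08, 0.09, -0.12, 0, -1.26, 0.09, -0.12, 0, -1.4]

```text
time: 2.85
tool_pos: [0.4354, -0.0826, 0.2914]
tcp_rot: [2.137, 2.302, 0.0]
wrist_force: [-0.9, 1.1, -0.0]
width: 0.003
grip_force: 0.0
```

Request:
step_arm:
  series: [0, 0, 0, -0.18, 0, 0, 0, -0.36, 0, 0, 0, -0.54, 0, 0, 0, -0.72, 0, 0, 0, -0.9, 0, 0, 0, -1.08, 0, 0, 0, -1.26, 0, 0, 0, -1.4]

```text
time: 3.85
tool_pos: [0.4353, -0.0826, 0.2914]
tcp_rot: [0.152, 3.138, -0.0]
wrist_force: [-0.2, 0.5, 1.1]
width: -0.001
grip_force: 0.0
```

```bash
python3 - <<'E'
from h import *
s=monitor.read_state();M=R.from_rotvec(s["tcp_rot"]).as_matrix()
print(s["time"],s["q"],s["tool_pos"],np.arctan2(M[1,0],M[0,0]),s["width"])
Z=dict(dial_axis=.055,pointer=.0955,start_top=.077)
p=look("wrist","w1.png")
for n,z in Z.items():
    for r in viewer.spot_point(p,n)[:2]: print(n,round(r["score"],2),np.round(r["point"]),np.round(toz(p,r["point"],z),4))
E
```

```text
3.85 [-2.43746237e-01 -2.21996691e-01  1.98968261e+00  8.39821794e-07
  1.37350667e+00 -1.71765329e+00] [ 0.43532764 -0.0826033   0.29140245] 3.044703225769643 -0.0005180373594853796
pointer 0.69 [357. 202.] [0.4762 0.0246 0.0955]
start_top 0.57 [222. 228.] [ 0.4993 -0.1335  0.077 ]
```

View pics/w1.png

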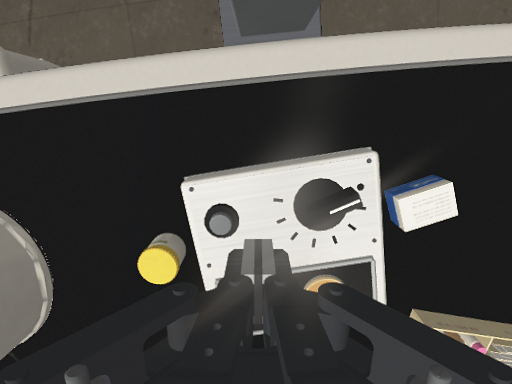

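The selector disc is near (320,204), the button near (221,222), and the pointer at the off dot (360,187). I'll zoom in to read the marks.

```bash
python3 - <<'E'
import cv2
a=cv2.imread("pics/w1.png")[140:270,175:395];cv2.imwrite("pics/w1c.png",cv2.resize(a,None,fx=3.6,fy=3.6,interpolation=2))
E
```

```text
(no output)
```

View pics/w1c.png

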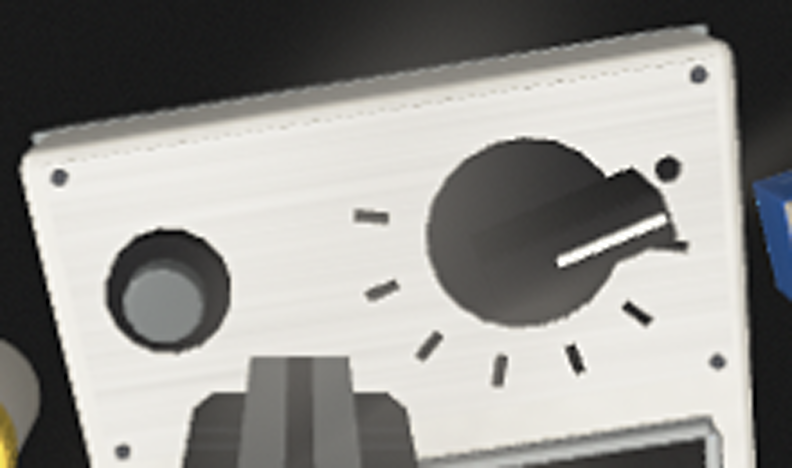

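```bash
cat > fit.py <<'E'
from h import *
from scipy.optimize import least_squares
def fit(p,feats):
    # feats: (own x, own y, z, px)
    W=np.array([toz(p,f[3],f[2])[:2] for f in feats]);O=np.array([f[:2] for f in feats])
    fun=lambda v:((O@np.array([[np.cos(v[2]),np.sin(v[2])],[-np.sin(v[2]),np.cos(v[2])]])+v[:2])-W).ravel()
    r=least_squares(fun,[.55,-.05,.05]);return r.x,r.fun.reshape(-1,2)*1000
E
python3 - <<'E'
from fit import *
p=look("wrist")
pts={0:(668,168),7:(372,216),6:(382,291),5:(429,346),4:(499,370),3:(575,359),2:(638,313)}
F=[]
for n,(u,v) in pts.items():
    a=1.8326-.5236*n
    F.append((-.06+.053*np.cos(a),.045+.053*np.sin(a),.055,(175+(u+.5)/3.6-.5,140+(v+.5)/3.6-.5)))
F.append((-.06,-.08,.077,(175+163/3.6,140+302/3.6)))
v,r=fit(p,F);print(v,r)
c,s=np.cos(v[2]),np.sin(v[2]);A=v[:2]+np.array([[c,-s],[s,c]])@[-.06,.045];B=v[:2]+np.array([[c,-s],[s,c]])@[-.06,-.08]
e=toz(p,(175+665/3.6,140+217/3.6),.0955);f=toz(p,(175+560/3.6,140+263/3.6),.0955)
print("axis",A,"button",B,"ptr",e,f,np.arctan2(*(e-f)[1::-1])-v[2],"axis dist",np.linalg.norm(e[:2]-A),np.linalg.norm(f[:2]-A))
E
```

```text
[ 0.55043054 -0.0521101   0.05334049] [[ 0.8646072  -0.64626494]
 [-0.28882917  0.15311592]
 [-0.8028199   0.46246417]
 [-0.50030025  0.35925376]
 [-0.10003439  0.23073113]
 [-0.18187461 -0.02582144]
 [ 0.26618443 -0.18190624]
 [ 0.74306672 -0.35157235]]
axis [ 0.48811669 -0.01037301] button [ 0.49478109 -0.13519523] ptr [0.47563257 0.02745179 0.0955    ] [ 0.48732272 -0.00589329  0.0955    ] 1.8546478507351614 axis dist 0.03983175913841325 0.004549535760715874
```

```bash
cat > plan.py <<'E'
from h import *
A=np.array([.4881,-.0104]);Y=.0533
def plan(wps):  # wps: (theta_deg, d, r, z) -> rows in tool axes
    s=monitor.read_state();M=R.from_rotvec(s["tcp_rot"]).as_matrix();y0=np.arctan2(M[1,0],M[0,0])
    out=[]
    for t,d,r,z in wps:
        f=1.8326+Y-np.radians(t);P=np.r_[A+r*np.array([np.cos(f),np.sin(f)])+d*np.array([-np.sin(f),np.cos(f)]),z]
        sh=M.T@(P-s["tool_pos"]);tn=-((f+np.pi/2-y0+np.pi)%(2*np.pi)-np.pi)
        out.append([*np.round(sh,4),round(tn,3)])
    print(s["time"],np.round(s["wrist_force"],1));print(*out,sep="\n")
E
python3 -c "
from plan import *
plan([(0,.04,.03,.15),(0,.04,.03,.072),(0,.02,.03,.072)])"
```

```text
4.1 [-0.1  0.1  0.3]
[np.float64(0.0038), np.float64(0.0884), np.float64(0.1413), np.float64(-0.419)]
[np.float64(0.0038), np.float64(0.0884), np.float64(0.2193), np.float64(-0.419)]
[np.float64(-0.0144), np.float64(0.0966), np.float64(0.2193), np.float64(-0.419)]
```

Request:
step_arm:
  series: [0.002, 0.044, 0.03, -0.15, 0.004, 0.088, 0.06, -0.3, 0.004, 0.088, 0.11, -0.419, 0.004, 0.088, 0.15, -0.419, 0.004, 0.088, 0.19, -0.419, 0.004, 0.088, 0.219, -0.419, 0.004, 0.088, 0.219, -0.419]

```text
time: 4.97
tool_pos: [0.4378, 0.0055, 0.0699]
tcp_rot: [0.493, -3.097, -0.002]
wrist_force: [-0.7, -0.7, -0.2]
width: 0.001
grip_force: 0.0
```

```bash
python3 -c "
from plan import *
print(monitor.read_state()['tool_pos'])
plan([(0,.04,.03,.072),(0,.024,.03,.072),(0,.02,.03,.072),(0,.018,.03,.072)])
look('side','s2.png')
a=cv2.imread('pics/s2.png')[120:250,210:380];cv2.imwrite('pics/s2c.png',cv2.resize(a,None,fx=4,fy=4,interpolation=2))"
```

```text
[0.43775509 0.00546761 0.06994017]
4.975 [-0.7 -0.7 -0.2]
[np.float64(-0.0029), np.float64(-0.0007), np.float64(-0.0021), np.float64(0.001)]
[np.float64(-0.0189), np.float64(-0.0007), np.float64(-0.0022), np.float64(0.001)]
[np.float64(-0.0229), np.float64(-0.0007), np.float64(-0.0022), np.float64(0.001)]
[np.float64(-0.0249), np.float64(-0.0007), np.float64(-0.0022), np.float64(0.001)]
```

View pics/s2c.png

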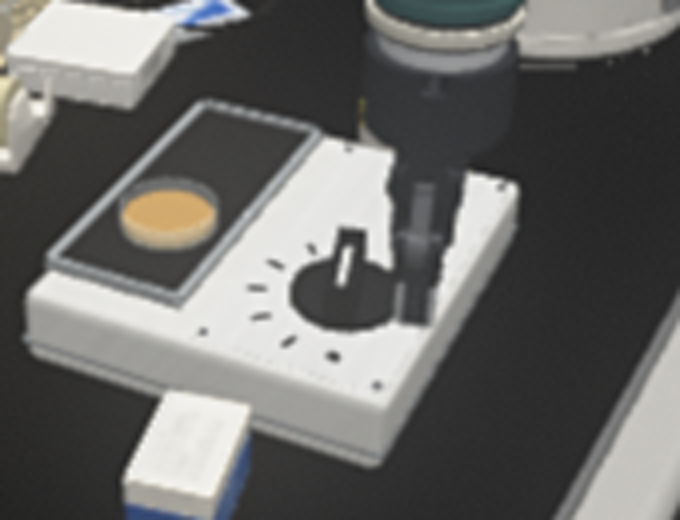

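The side view shows the shut fingers at (415,305), beside the disc on the trailing side. The pointer still points toward the off dot at (333,357). I'll feel for contact now.

Request:
step_arm:
  series: [-0.005, 0, -0.002, 0, -0.01, 0, -0.002, 0, -0.015, 0, -0.002, 0, -0.018, 0, -0.002, 0, -0.02, 0, -0.002, 0, -0.021, 0, -0.002, 0]

```text
time: 5.78
tool_pos: [0.4593, 0.0118, 0.0739]
tcp_rot: [0.496, -3.1, -0.0]
wrist_force: [-3.4, -0.8, 2.6]
width: -0.002
grip_force: 2.0
```

Request:
step_arm:
  series: [-0.001, 0, 0, 0, -0.001, 0, 0, 0]

```text
time: 6.02
tool_pos: [0.4602, 0.0123, 0.0739]
tcp_rot: [0.496, -3.1, -0.001]
wrist_force: [-5.5, -0.1, 2.6]
width: -0.002
grip_force: 2.3
```

Request:
step_arm:
  series: [-0.001, 0, 0, 0, -0.001, 0, 0, 0]

```text
time: 6.28
tool_pos: [0.4614, 0.0129, 0.0738]
tcp_rot: [0.496, -3.101, -0.002]
wrist_force: [-5.1, 1.2, 1.7]
width: -0.0
grip_force: 2.0
```

Request:
step_arm:
  series: [-0.001, 0, 0, 0, -0.001, 0, 0, 0]

```text
time: 6.52
tool_pos: [0.4629, 0.0131, 0.0738]
tcp_rot: [0.496, -3.102, -0.001]
wrist_force: [-3.5, 1.2, -1.0]
width: -0.0
grip_force: 1.4
```

```bash
python3 -c "
from plan import *
plan([(t,.02,.03,.073) for t in (10,15,20,25,30,35,40,45)])"
```

```text
6.525 [-3.5  1.2 -1. ]
[np.float64(-0.0022), np.float64(0.0029), np.float64(0.0008), np.float64(0.177)]
[np.float64(-0.0052), np.float64(0.004), np.float64(0.0008), np.float64(0.264)]
[np.float64(-0.0082), np.float64(0.0049), np.float64(0.0008), np.float64(0.351)]
[np.float64(-0.0113), np.float64(0.0055), np.float64(0.0008), np.float64(0.438)]
[np.float64(-0.0144), np.float64(0.0058), np.float64(0.0008), np.float64(0.526)]
[np.float64(-0.0176), np.float64(0.0059), np.float64(0.0008), np.float64(0.613)]
[np.float64(-0.0207), np.float64(0.0056), np.float64(0.0008), np.float64(0.7)]
[np.float64(-0.0238), np.float64(0.0052), np.float64(0.0008), np.float64(0.787)]
```

Request:
step_arm:
  series: [-0.0022, 0.003, 0, 0.12, -0.005, 0.004, 0, 0.26, -0.008, 0.005, 0, 0.35, -0.011, 0.0055, 0, 0.44, -0.0145, 0.006, 0, 0.53, -0.0175, 0.006, 0, 0.61, -0.0205, 0.0055, 0, 0.7, -0.024, 0.005, 0, 0.79]

```text
time: 7.52
tool_pos: [0.4862, 0.0248, 0.0748]
tcp_rot: [0.739, 3.049, 0.001]
wrist_force: [-0.6, -0.1, -0.2]
width: -0.0
grip_force: 0.0
```

```bash
python3 -c "
from plan import *
print(monitor.read_state()['tool_pos'])
plan([(t,.02,.03,.073) for t in (45,52,58,64,70,76,82,88)])"
```

```text
[0.48623645 0.02482657 0.07475103]
7.525 [-0.6 -0.1 -0.2]
[np.float64(0.0024), np.float64(-0.0006), np.float64(0.0017), np.float64(-0.005)]
[np.float64(-0.0014), np.float64(0.0017), np.float64(0.0018), np.float64(0.117)]
[np.float64(-0.0049), np.float64(0.0032), np.float64(0.0018), np.float64(0.221)]
[np.float64(-0.0085), np.float64(0.0044), np.float64(0.0018), np.float64(0.326)]
[np.float64(-0.0121), np.float64(0.0051), np.float64(0.0018), np.float64(0.431)]
[np.float64(-0.0159), np.float64(0.0055), np.float64(0.0018), np.float64(0.536)]
[np.float64(-0.0197), np.float64(0.0055), np.float64(0.0018), np.float64(0.64)]
[np.float64(-0.0234), np.float64(0.0051), np.float64(0.0018), np.float64(0.745)]
```

Request:
step_arm:
  series: [-0.001, 0.0015, 0.001, 0.1, -0.005, 0.003, 0.002, 0.22, -0.0085, 0.0045, 0.002, 0.33, -0.012, 0.005, 0.002, 0.43, -0.016, 0.0055, 0.002, 0.54, -0.02, 0.0055, 0.002, 0.64, -0.0235, 0.005, 0.002, 0.745, -0.0235, 0.005, 0.002, 0.745]

```text
time: 8.52
tool_pos: [0.5093, 0.0189, 0.0728]
tcp_rot: [1.794, 2.576, 0.003]
wrist_force: [-0.5, 1.7, 1.4]
width: 0.001
grip_force: 0.7
```

```bash
python3 -c "
from plan import *
print(monitor.read_state()['tool_pos'])
plan([(t,.02,.03,.073) for t in (88,92,96,100,104,108,111,114)])"
```

```text
[0.50927719 0.01886707 0.07281839]
8.525 [-0.5  1.7  1.4]
[np.float64(-0.0002), np.float64(0.0001), np.float64(-0.0002), np.float64(0.004)]
[np.float64(-0.0024), np.float64(0.0014), np.float64(-0.0002), np.float64(0.074)]
[np.float64(-0.0046), np.float64(0.0025), np.float64(-0.0002), np.float64(0.143)]
[np.float64(-0.0069), np.float64(0.0035), np.float64(-0.0002), np.float64(0.213)]
[np.float64(-0.0093), np.float64(0.0044), np.float64(-0.0002), np.float64(0.283)]
[np.float64(-0.0117), np.float64(0.0051), np.float64(-0.0002), np.float64(0.353)]
[np.float64(-0.0136), np.float64(0.0054), np.float64(-0.0002), np.float64(0.405)]
[np.float64(-0.0154), np.float64(0.0057), np.float64(-0.0002), np.float64(0.458)]
```

Request:
step_arm:
  series: [-0.0025, 0.0015, 0, 0.075, -0.0045, 0.0025, 0, 0.145, -0.007, 0.0035, 0, 0.215, -0.0095, 0.0045, 0, 0.28, -0.0115, 0.005, 0, 0.35, -0.0135, 0.0055, 0, 0.405, -0.015, 0.0055, 0, 0.44, -0.015, 0.0055, 0, 0.44]

```text
time: 9.52
tool_pos: [0.5183, 0.0065, 0.0724]
tcp_rot: [2.314, 2.123, 0.001]
wrist_force: [0.5, -0.6, -0.8]
width: 0.002
grip_force: 0.0
```

```bash
python3 -c "
from plan import *
print(monitor.read_state()['tool_pos'])
plan([(t,.02,.03,.073) for t in (114,120,124,128,132,135,138,141)])
p=look('wrist','w3.png');q=look('top','t3.png');q2=look('side','s3.png')
for c in (p,q,q2):
  for r in viewer.spot_point(c,'pointer')[:1]:
    P=toz(c,r['point'],.0955);v=P[:2]-A;print(P,r['score'],np.linalg.norm(v),np.degrees(1.8326+Y-np.arctan2(v[1],v[0])))
a=q['image'][160:250,220:330,::-1];b=p['image'][100:350,110:400,::-1]
im=np.hstack([cv2.resize(np.array(a),(440,360)),cv2.resize(np.array(b),(360,360))]);cv2.imwrite('pics/c3.png',im)"
```

```text
[0.51834878 0.00645206 0.07236442]
9.525 [ 0.5 -0.6 -0.8]
[np.float64(0.0001), np.float64(0.0017), np.float64(-0.0006), np.float64(0.018)]
[np.float64(-0.0032), np.float64(0.0035), np.float64(-0.0006), np.float64(0.123)]
[np.float64(-0.0055), np.float64(0.0046), np.float64(-0.0006), np.float64(0.192)]
[np.float64(-0.0078), np.float64(0.0055), np.float64(-0.0006), np.float64(0.262)]
[np.float64(-0.0103), np.float64(0.0062), np.float64(-0.0006), np.float64(0.332)]
[np.float64(-0.0121), np.float64(0.0066), np.float64(-0.0006), np.float64(0.384)]
[np.float64(-0.014), np.float64(0.007), np.float64(-0.0006), np.float64(0.437)]
[np.float64(-0.0158), np.float64(0.0072), np.float64(-0.0006), np.float64(0.489)]
[ 0.52160833 -0.01664517  0.0955    ] 0.78 0.034085342495912295 118.61156878673974
[ 0.52673711 -0.02371483  0.0955    ] 0.6 0.04086699075094403 127.06870282411114
[ 0.52418167 -0.01879357  0.0955    ] 0.75 0.03704508975958152 121.14974030970907
```

View pics/c3.png

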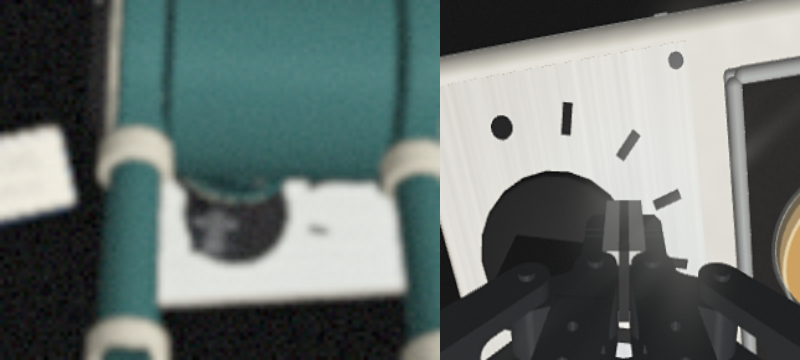

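The pointer stands at stop 4: wrist 118.6° and side 121.1°, expected 120°. In the wrist crop the finger is behind the bar at (625,225). Now one more click, ending short of 150°.

Request:
step_arm:
  series: [-0.003, 0.003, 0, 0.12, -0.0055, 0.0045, 0, 0.19, -0.0075, 0.0055, 0, 0.26, -0.0095, 0.006, 0, 0.31, -0.011, 0.0065, 0, 0.36, -0.0125, 0.0065, 0, 0.4, -0.0135, 0.007, 0, 0.43, -0.0135, 0.007, 0, 0.43]

```text
time: 10.82
tool_pos: [0.5238, -0.0075, 0.0723]
tcp_rot: [2.715, 1.58, 0.0]
wrist_force: [0.2, -0.1, -1.0]
width: 0.001
grip_force: 0.0
```

```bash
cat > chk.py <<'E'
from plan import *
print(monitor.read_state()['tool_pos'])
for n in ('wrist','side'):
  c=look(n)
  for r in viewer.spot_point(c,'pointer')[:1]:
    P=toz(c,r['point'],.0955);v=P[:2]-A;print(P,r['score'],np.linalg.norm(v),np.degrees(1.8326+Y-np.arctan2(v[1],v[0])))
E
python3 -c "
from chk import *
plan([(t,.02,.03,.073) for t in (137,139,141,143,145)])"
```

```text
[ 0.52378308 -0.00753139  0.07227511]
[ 0.51466287 -0.03154575  0.0955    ] 0.9 0.033951860481105996 146.57615722301642
[ 0.51749226 -0.04026765  0.0955    ] 0.69 0.041904434580100784 153.5137312441954
11.025 [-0.2  0.5  0.5]
[np.float64(0.0001), np.float64(0.0003), np.float64(-0.0008), np.float64(-0.012)]
[np.float64(-0.0009), np.float64(0.001), np.float64(-0.0008), np.float64(0.023)]
[np.float64(-0.002), np.float64(0.0016), np.float64(-0.0008), np.float64(0.058)]
[np.float64(-0.0031), np.float64(0.0023), np.float64(-0.0008), np.float64(0.093)]
[np.float64(-0.0042), np.float64(0.0028), np.float64(-0.0008), np.float64(0.128)]
```

The force is zero and the pointer reads about 150°, so it clicked into stop 5. I'll back off, lift, and check before pressing.

Request:
step_arm:
  series: [0.006, 0, 0, 0, 0.01, 0, 0, 0, 0.01, 0, -0.05, 0, 0.01, 0, -0.1, 0, 0.01, 0, -0.14, 0, 0.05, 0, -0.14, 0, 0.07, 0, -0.14, 0, 0.07, 0, -0.14, 0]

```text
time: 12.02
tool_pos: [0.5581, 0.0545, 0.2112]
tcp_rot: [-2.713, -1.583, 0.003]
wrist_force: [-0.1, 0.2, 0.0]
width: -0.0
grip_force: 0.0
```

```bash
python3 -c "
from chk import *
c=look('wrist','w4.png')
s=monitor.read_state();M=R.from_rotvec(s['tcp_rot']).as_matrix();print(s['time'],M.T@(np.array([.4948,-.1352,.10])-s['tool_pos']))
for r in viewer.spot_point(c,'start_top')[:1]:print(toz(c,r['point'],.077),r['score'])"
```

```text
[0.55810379 0.05450954 0.21123666]
[ 0.51482516 -0.02667451  0.0955    ] 0.98 0.03129047606046909 139.3937777083569
12.275 [-0.19430411  0.03854942  0.11164765]
```

View pics/w4.png

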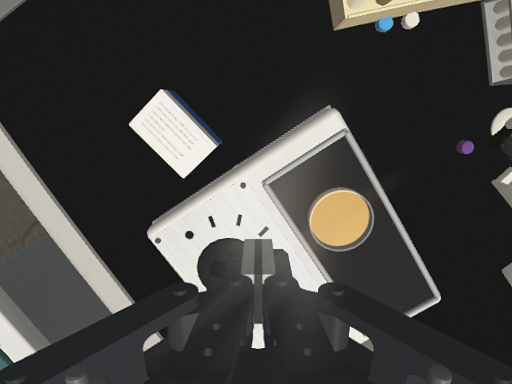

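The fingers hide the pointer here, though the dish and box look untouched. I'll move above the button, where the camera will see the dial.

Request:
step_arm:
  series: [-0.05, 0.01, 0, 0, -0.1, 0.02, 0, 0, -0.15, 0.03, 0, 0, -0.194, 0.0385, 0, 0, -0.194, 0.0385, 0, 0, -0.194, 0.0385, 0, 0]

```text
time: 13.08
tool_pos: [0.4957, -0.1344, 0.2122]
tcp_rot: [-2.716, -1.578, -0.001]
wrist_force: [0.2, -0.9, -0.4]
width: 0.001
grip_force: 0.0
```

```bash
python3 -c "
from chk import *
c=look('wrist','w5.png')
s=monitor.read_state();M=R.from_rotvec(s['tcp_rot']).as_matrix();print(s['time'],M.T@(np.array([.4948,-.1352,.083])-s['tool_pos']))
f=1.8326+Y-np.radians(150)
print([np.round(proj(c,[*(A+q*np.array([np.cos(f),np.sin(f)])),.0955])) for q in (0,.042)])
a=np.array(c['image'])[100:300,120:380,::-1];cv2.imwrite('pics/w5c.png',cv2.resize(a,None,fx=3,fy=3))"
```

```text
[ 0.49569749 -0.13437045  0.21222163]
[ 0.51318092 -0.03279594  0.0955    ] 0.94 0.03362484807674806 149.81728412306884
[ 0.51474764 -0.02962461  0.0955    ] 0.77 0.032858523883088686 143.86220681640353
13.325 [-0.00231863 -0.00027984  0.12917637]
[array([169.,  65.]), array([223.,  77.])]
```

View pics/w5c.png

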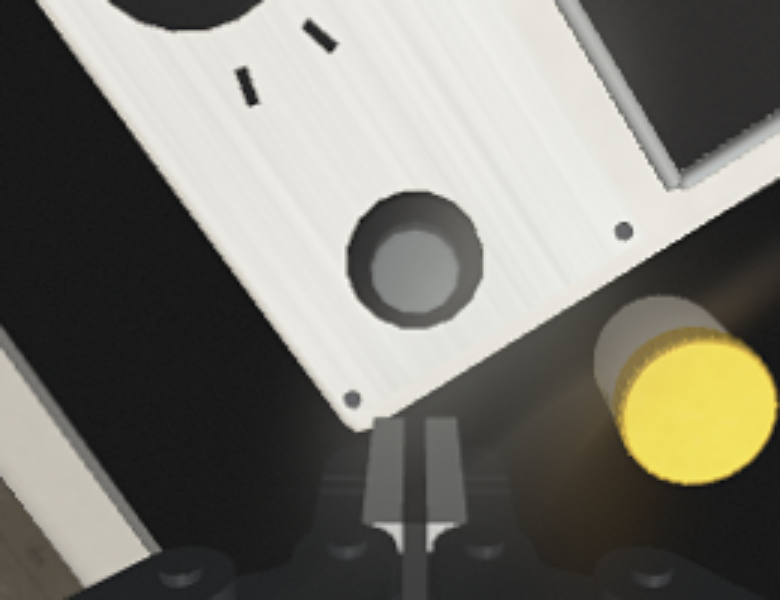

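```bash
python3 -c "
from h import *
c=look('wrist');print(toz(c,(258.3,190),.077))
a=np.array(c['image'])[20:150,110:310,::-1];cv2.imwrite('pics/w6c.png',cv2.resize(a,None,fx=3,fy=3))"
```

```text
[ 0.49649146 -0.13487934  0.077     ]
```

View pics/w6c.png

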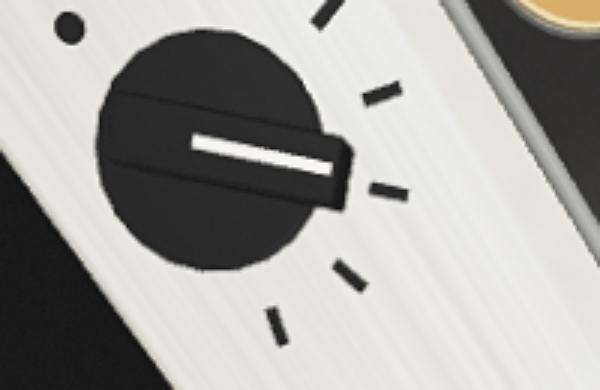

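The white line points at the bar at (388,191), and two bars (6 and 7) follow it, so the selector is at speed five. Now the button.

Request:
step_arm:
  series: [-0.001, 0, 0.05, 0, -0.001, 0, 0.09, 0, -0.001, 0, 0.115, 0, -0.001, 0, 0.125, 0, -0.001, 0, 0.13, 0, -0.001, 0, 0.134, 0, -0.001, 0, 0.136, 0, -0.001, 0, 0.138, 0]

```text
time: 14.38
tool_pos: [0.4962, -0.1353, 0.075]
tcp_rot: [2.714, 1.579, 0.002]
wrist_force: [-0.1, -0.2, 0.7]
width: 0.005
grip_force: 1.0
```

Request:
step_arm:
  series: [0, 0, 0.001, 0, 0, 0, 0.002, 0, 0, 0, 0.003, 0, 0, 0, 0.003, 0]

```text
time: 14.88
tool_pos: [0.4961, -0.1353, 0.0717]
tcp_rot: [2.715, 1.579, 0.002]
wrist_force: [1.7, -0.0, 3.0]
width: -0.001
grip_force: 1.8
```

Force is still at spring level, so I'll press on until it bottoms.

Request:
step_arm:
  series: [0, 0, 0.001, 0, 0, 0, 0.002, 0, 0, 0, 0.002, 0]

```text
time: 15.25
tool_pos: [0.4962, -0.1353, 0.0709]
tcp_rot: [2.715, 1.579, 0.001]
wrist_force: [-2.1, -0.0, 12.6]
width: 0.001
grip_force: 6.3
```

Request:
step_arm:
  series: [0, 0, 0.001, 0, 0, 0, 0.001, 0]

```text
time: 15.5
tool_pos: [0.4963, -0.1354, 0.0708]
tcp_rot: [2.715, 1.579, 0.001]
wrist_force: [-3.8, 1.6, 18.6]
width: 0.002
grip_force: 9.2
```

It bottomed: the force rose to 18.6 N with no further travel. Releasing.

Request:
step_arm:
  series: [0, 0, -0.005, 0, 0, 0, -0.015, 0, 0, 0, -0.06, 0, 0, 0, -0.11, 0, 0, 0, -0.14, 0, 0, 0, -0.14, 0, 0, 0, -0.14, 0]

```text
time: 16.38
tool_pos: [0.4941, -0.1348, 0.2066]
tcp_rot: [-2.714, -1.579, 0.003]
wrist_force: [0.0, 0.8, -0.0]
width: 0.002
grip_force: 0.0
```

```bash
python3 -c "
from chk import *
c=look('wrist','w7.png')
print(monitor.read_state()['wrist_force'])
a=np.array(c['image'])[20:280,110:390,::-1];cv2.imwrite('pics/w7c.png',cv2.resize(a,None,fx=2,fy=2))"
```

```text
[ 0.49408483 -0.13475236  0.20662507]
[ 0.51331977 -0.03400099  0.0955    ] 0.67 0.034540461106008176 151.15501604409764
[ 0.51321974 -0.0344114   0.0955    ] 0.73 0.03474980308884342 151.76181089528865
[-0.0871154   0.42693483 -0.4316727 ]
```

View pics/w7c.png

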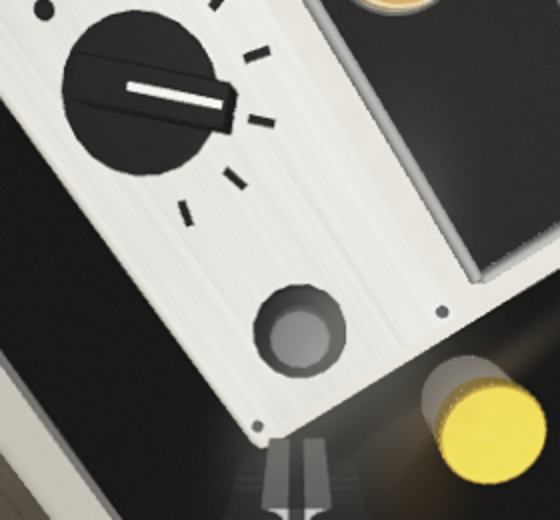

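The pointer is still on bar five (262,121), the button at (300,338) is up again, and the cup is in place.

```bash
python3 -c "
from workcell import job
print(job.finish_job())"
```

```text
the job is handed in; nothing more can be done
None
```

The selector was pushed clockwise into speed five, then the start button was pressed fully down and came back up; the petri dish, specimen cup and cover glass box were never touched, and the job is handed in at about 17 s.

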